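# Clear the burr case and hold its lid open

### The arm

A 7-joint arm with a two-finger parallel gripper is mounted at the origin on the work surface. World frame = base frame: x ahead of the robot, y to its left, z up, the work surface at z = 0. Lengths are in m, angles in rad, forces in N, time in s.
With the tool pointing down it reaches from about 0.4 to 0.875 m from the base axis. Payload 19.3 kg.
Tool frame: the origin (TCP) lies midway between the tips of the shut fingers; the grasp point (between the pads) lies 19 mm behind it; z points along the fingers, y is the line along which they close (so a half turn about z gives the same grasp; the last joint's range is limited). The gripper opens to 85 mm and grips with 20 to 120 N. Pads are 22 mm wide; open, the fingers measure 114 mm over their backs; the gripper's body (76 mm by 85 mm) begins 54 mm behind the grasp point. The pads swing forward as they close: fully open they stand 13 mm farther back than shut.
Start: joints at [1.192, 0.521, -0.036, 1.599, 0.021, 1.021, -0.113], TCP at [0.19, -0.595, 0.231] pointing down, gripper open.
Joint ranges: [-2.91, 2.91], [-0.3, 2.13], [-1.5, 1.42], [0.17, 2.43], [-1.26, 4.41], [0.16, 1.93], [-2.52, 2.52]. Speed limits (rad/s): [1.89, 1.89, 2.39, 2.39, 3.01, 3.01, 3.01].

### API

Orientations are given as [roll, pitch, yaw] about the fixed x, y, z axes, in that order (R = Rz(yaw) Ry(pitch) Rx(roll)).
In Python, from workcell import bot gives the robot as it stands.
- The arm moves only by the tool move_arm, never from a script. Its argument "series" is a list of rows, each a list of 3 entries, a list of its own where there are three numbers: the shift along the tool's x, y, z in cm, then the turn, a rotation vector about the tool's x, y, z in rad, then the opening in per cent of the stroke, from 0 (shut) to 100 (fully open). A call has 1 to 20 rows; each row is the pose to reach, as a shift and turn from the pose commanded when the call began, along the tool's axes at that moment; what a row does not reach only later rows make up. A row lasts 1/12 s, in which the tool goes at most 41.7 mm and 7.16 degrees, less where a joint would pass 70% of its speed; a pose out of reach is approached as far as the arm can. A call with a gripper value outside its range is refused whole. The fingers move at their own pace and stop on an object; "squeeze" is the grip in N (left out, the last holds). Time passes only in rows, so rows that repeat a pose let the fingers close. It gives the time, the measured TCP pose, the force, the opening and the grip force at its end, in the units of the state.
- bot.observe(): the state, without advancing time (a new reading comes with each control period).
- bot.grab_frame(name): name is "scene" or "top" or "wrist"; returns (picture, depth): 420x560x3 uint8, red, green, blue; 420x560 float32, m along the optical axis (not along the pixel's ray), 0 where there is no reading.
- bot.camera_params(name): a dict with "fovy" (degrees; the focal length in pixels is half the picture's height over the tangent of half this angle, whatever the lens; pixels are square), "cx", "cy" (the principal point, pixels), "R" (3x3) and "t" (3): a world point X has camera coordinates R X + t; the wrist camera has in their place "tool_from_camera" (4x4, takes a point from camera to tool coordinates, whose origin is the TCP and whose axes are the flange's). Camera axes: x right, y down, z forward; pixel columns grow to the right and rows downward; lengths in m; the calibration is good to about 2 mm. The wrist camera is an equidistant fisheye: a pixel r from the principal point sees the ray r / f radians off the axis. A picture is of the moment at which its call begins: read the wrist's pose just before it. camera_params takes no time and is no camera call.
- bot.job_done(): hands the job in; it is judged then, once.
Trained networks look in the newest picture that a camera, given by its name, has taken for a name from the list of things; names that differ only in an ending like _2 or _b are one class to them, and where a whole thing is asked for, a point or a joint stands for the part that bears it (a point fixed in the world has none). Each returns a list of dicts, best first, with "conf" (0 to 1); they miss things now and then, are a little off and sometimes report something else, mostly with a low value. They report only what shows in the picture. A call takes as long as a camera call. They do not tell look-alikes from the thing itself.
- bot.find_in(camera, thing): "bbox" ([left, top, right, bottom] in pixels, round what is visible of it).
- bot.trace(camera, thing): "mask" (420x560 bool, what is visible of it) and "bbox" ([left, top, right, bottom] in pixels, round what is visible of it).
The state is a dict: "clock": time; "qpos": joint angles; "qd": joint speeds; "joint_efforts": joint torques, N m; "position": TCP position; "tool_rot": TCP orientation; "force": force on the tool from outside, world axes, zero at the start; "moment": the same for the moment, N m; "grip_width": finger opening in m; "finger_force": force on a finger pad.
Only numpy, scipy, OpenCV 4.12 (cv2) and the standard library are available. Lean on these libraries where they do the work, as an engineer would, in place of code of your own. Each camera call takes 0.05 s, during which the arm holds its last target. There are 200 camera calls.

### The job

The scraper has been left on the lid of the carving-burr case: slide it, blade first, fully home into the slot of the wooden blade block and let go of it. Then lift the self-closing lid by its steel bar and hold it open at 60 degrees so that the carver can reach the burrs; finish while still holding it there with the gripper. Do not disturb the other things on the bench.

Things in the scene. Friction and masses are not known exactly. Their poses are not given: they have to be found in the camera images.
- scraper_grip (a point): centre (half-way up) of the scraper's green handle, which is 110 mm long, 24 mm wide, 26 mm high and lies flat on the case's lid at the start. x runs along the handle towards the blade, z up. The scraper weighs about 160 g and balances about 22 mm from here towards the blade
- scraper_tip (a point): middle of the front edge of the scraper's steel blade, 125 mm from scraper_grip along x; same axes. The blade is 70 mm long (along x), 60 mm wide and 3.5 mm thick, and sticks out level from the handle's front end at half the handle's height
- scraper: the scraper; origin on the underside of its handle, 13 mm below scraper_grip; same axes
- slot (a point): mouth centre of the level slot in the wooden blade block, 43 mm above the bench. x points level out of the mouth (the blade goes in along -x), z up. The slot is 68 mm wide (along y), 12 mm high (flaring to 22 mm at the mouth), 60 mm deep. With the blade against the slot's end the handle's front end stays 10 mm outside the mouth
- holder: the wooden blade block, fixed to the bench, same axes as slot: 80 mm (x) by 90 mm (y), 64 mm high, with a ledge 34 mm wide that runs 125 mm out from below the mouth, its top 30 mm above the bench (13 mm below the slot's centre): the handle rests on it when the blade is in. Origin on the bench, 70 mm in front of the mouth
- case: plywood burr case, fixed to the bench: 180 mm (x) by 240 mm (y), 70 mm high without its lid; origin under its centre, x towards the hinge side, away from the robot
- lid (a joint): opening angle of the case's lid, rad: 0 shut, 1.047 is 60 degrees, stop at 1.75. The pale wooden lid (180 x 240 x 10 mm, about 300 g) swings up about the case's far edge; its weight and a light spring pull it shut, with roughly 0.4 N m (about 2 N at the bar), and it does not stay open by itself
- lid_bar (a point): middle of the round steel lift bar at the lid's near edge: 10 mm thick, 120 mm long, parallel to the hinge, its axis 50 mm clear of the lid's edge, joined to the lid by an arm at each end; 75 mm above the bench when shut. Axes turn with the lid: x from the bar towards the hinge, y along the bar, z out of the lid's upper face (up when shut)
- lid_hinge (a point): middle of the hinge line at the case's far edge, 70 mm above the bench: 230 mm from the bar's axis along x and, when shut, 5 mm below it. Axes turn with the lid; y lies along the hinge line
- red_box: bystander, leave alone: small red cube-like box 45 x 45 mm, 40 mm high, on the bench between and in front of the case and block
- blue_box: bystander, leave alone: small blue box 60 x 80 mm, 55 mm high, at the right
- chisel: bystander, leave alone: wood chisel with a green handle, 185 mm long, 24 mm high, lying roughly fore-and-aft between the case and the block
- mallet: bystander, leave alone: wooden mallet 250 mm long, 50 mm high, lying crosswise towards the far side of the bench
- glue: bystander, leave alone: upright yellow glue bottle, 56 mm across, 150 mm high, at the left
- flat_box: bystander, leave alone: flat grey plastic box 80 x 110 mm, 28 mm high, at the right
There are look-alikes about, which are no part of the job. Several things look just like the holder: the one meant starts farthest to the robot's left.

How it is judged:
By the outcome, as a careful person would: the job done as asked, in the order asked, and still so for the second after the job is handed in, while the arm keeps its last pose, push and grip.
It also fails if it takes over 69 s, if anything falls off the work surface, if the arm or the gripper's body presses on something with over 40 N, if the wrist force passes 120 N, or if a joint passes its speed limit or range.

## Working session

There is one attempt and no reset: what is moved stays moved. The work goes in short steps, Python scripts to look and compute and a tool call to move; the robot and the scene stay as the last step left them, time stands still between calls to the robot, and variables do not carry over. Pictures are saved under pics/ and viewed, at most 10 in all, crops included, and the job is handed in when it is done.

Besides the shell and the picture viewer there is one more tool, called after ">>>" in YAML: its name, and indented under it one key for each argument. move_arm: Moves the arm, as the interface text tells. Its arguments: {"type":"object","properties":{"series":{"type":"array"},"squeeze":{"type":"number"}},"required":["series"]}

```bash
ls; mkdir -p pics
python3 - <<'E'
from workcell import bot
import cv2,numpy as np
s=bot.observe();print(s)
for c in("scene","top"):
    p,d=bot.grab_frame(c);cv2.imwrite(f"pics/{c}0.png",p[:,:,::-1]);np.savez(f"{c}0.npz",p=p,d=d)
    print(c,bot.camera_params(c))
    for t in("scraper","holder","lid_bar","chisel","red_box","case"):
        print(t,[(np.round(r["bbox"]).tolist(),round(r["conf"],2)) for r in bot.find_in(c,t)])
print(bot.camera_params("wrist"))
E
```

```text
pics
{'clock': 0.0, 'qpos': array([ 1.19182621,  0.5220238 , -0.0363148 ,  1.60000091,  0.02119105,
        1.02109684, -0.11276203]), 'qd': array([ 0.00239824,  0.00112719,  0.00038339, -0.00040708,  0.00046538,
       -0.00048448,  0.00117196]), 'joint_efforts': array([-7.10278437e-04, -9.27102900e+01,  1.97971545e+00, -3.69932842e+01,
        1.78201793e-02,  8.23738519e-03, -2.33488117e-05]), 'position': array([ 0.18978726, -0.5951344 ,  0.23072231]), 'tool_rot': array([-3.14045123e+00,  8.02657421e-05,  3.08782422e-01]), 'force': array([-0.13882423, -0.46039057, -0.96087249]), 'moment': array([0.04729864, 0.00059201, 0.00266817]), 'finger_force': 0.0, 'grip_width': 0.08551748550001072}
scene {'fovy': 51.83901206883834, 'cx': 272.8483533393864, 'cy': 208.39412123412293, 'R': array([[ 0.77713264,  0.62915284,  0.01521725],
       [ 0.51639279, -0.62365684, -0.58684806],
       [-0.35972678,  0.46391686, -0.80955407]]), 't': array([-0.43336543, -0.25533089,  1.61197732])}
scraper []
holder [([272.0, 139.0, 331.0, 189.0], 0.76), ([122.0, 183.0, 187.0, 232.0], 0.67)]
lid_bar [([173.0
[... 853 characters left out ...]
, 0.62)]
chisel [([228.0, 124.0, 294.0, 156.0], 0.67), ([272.0, 162.0, 279.0, 206.0], 0.59), ([313.0, 172.0, 379.0, 235.0], 0.37)]
red_box [([267.0, 231.0, 280.0, 248.0], 0.56), ([317.0, 189.0, 369.0, 209.0], 0.47)]
case [([311.0, 170.0, 384.0, 236.0], 0.96)]
{'fovy': 65.70646984690485, 'cx': 280.04668149584944, 'cy': 210.6122364900143, 'tool_from_camera': array([[ 1.57429406e-05, -9.56349494e-01, -2.92225334e-01,
         7.53429065e-02],
       [ 9.99999910e-01,  1.38918758e-04, -4.00759041e-04,
        -4.47050031e-04],
       [ 4.23861286e-04, -2.92225301e-01,  9.56349410e-01,
        -1.42468483e-01],
       [ 0.00000000e+00,  0.00000000e+00,  0.00000000e+00,
         1.00000000e+00]])}
```

```bash
cat > h.py <<'E'
import numpy as np,cv2
from workcell import bot
from scipy.spatial.transform import Rotation as Ro
def cloud(c,d,p=None):
    "world point for every pixel; p=(pos,rpy) for wrist"
    k=bot.camera_params(c);f=210/np.tan(np.radians(k["fovy"]/2))
    v,u=np.mgrid[:420,:560].astype(float);x=(u-k["cx"])/f;y=(v-k["cy"])/f
    if c=="wrist":
        r=np.hypot(x,y)+1e-9;s=np.tan(r)/r;x*=s;y*=s
    P=np.dstack([x*d,y*d,d])
    if c=="wrist":
        T=k["tool_from_camera"];P=P@T[:3,:3].T+T[:3,3]
        W=P@Ro.from_euler("xyz",p[1]).as_matrix().T+p[0]
    else: W=(P-k["t"])@k["R"]
    W[d<=0]=np.nan
    return W
E
python3 - <<'E'
from h import *
z=np.load("top0.npz");W=cloud("top",z["d"])
im=z["p"][100:330,110:450,::-1]
cv2.imwrite("pics/topcrop.png",cv2.resize(im,None,fx=2.35,fy=2.35,interpolation=cv2.INTER_CUBIC))
for n,b in dict(scr=[313,189,370,211],hA=[324,258,356,317],hB=[199,187,230,244],case=[311,170,384,236],red=[267,231,280,248],ch=[272,162,279,206],unk=[129,204,148,223],x=[228,124,294,156]).items():
    w=W[b[1]:b[3],b[0]:b[2]].reshape(-1,3);print(n,np.round(np.nanmedian(w,0),3),np.round(np.nanmin(w,0),3),np.round(np.nanmax(w,0),3))
E
```

```text
scr [ 0.561 -0.235  0.085] [ 0.523 -0.336  0.069] [ 0.604 -0.134  0.115]
hA [ 0.256 -0.232  0.025] [ 0.153 -0.295 -0.014] [ 0.363 -0.179  0.076]
hB [0.513 0.222 0.026] [ 0.408  0.168 -0.01 ] [0.625 0.29  0.077]
case [ 0.553 -0.258  0.079] [ 0.438 -0.408 -0.012] [ 0.702 -0.129  0.115]
red [0.423 0.007 0.039] [ 0.393 -0.015 -0.009] [0.459 0.03  0.049]
ch [0.634 0.003 0.018] [ 0.55  -0.009 -0.006] [0.725 0.016 0.035]
unk [0.503 0.488 0.07 ] [ 0.483  0.472 -0.009] [0.553 0.548 0.156]
x [0.805 0.062 0.004] [ 0.747 -0.064 -0.014] [0.884 0.19  0.062]
```

View pics/topcrop.png

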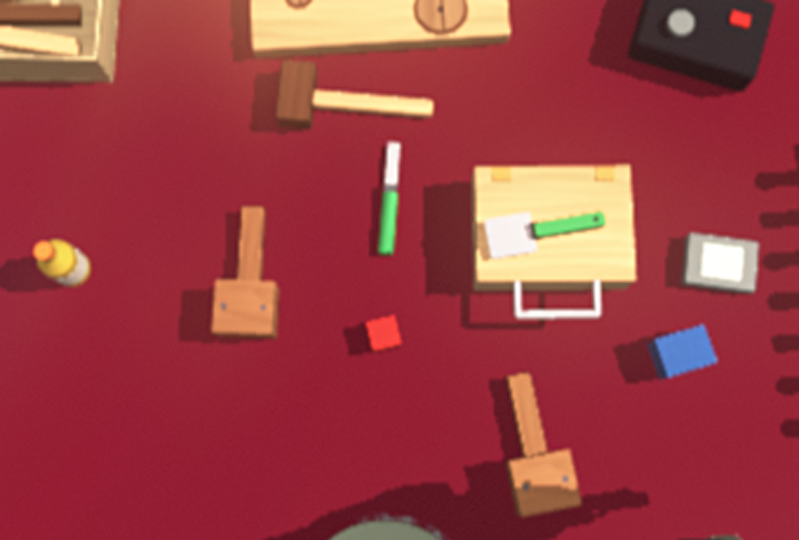

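View pics/scene0.png

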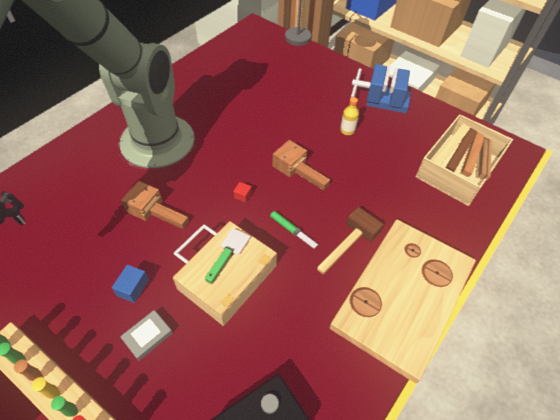

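The scene: the scraper is on the lid (top crop 545,230), and the chisel at (390,200) is its green-handled look-alike. There are two blocks, one at (245,305) with y=+0.22 and one at (545,480) with y=-0.23. The one to use is the left block at y=+0.22. Its ledge points away from the robot, so its slot opens towards +x.

```bash
cat >> h.py <<'E'
def green(p,W,x0,x1,y0,y1,zmin=-1):
    h=cv2.cvtColor(p,cv2.COLOR_RGB2HSV)
    return (h[...,0]>45)&(h[...,0]<80)&(h[...,1]>120)&box(W,x0,x1,y0,y1,zmin,1)
def box(W,x0,x1,y0,y1,z0,z1):
    with np.errstate(invalid='ignore'):
        return (W[...,0]>x0)&(W[...,0]<x1)&(W[...,1]>y0)&(W[...,1]<y1)&(W[...,2]>z0)&(W[...,2]<z1)
def rect(W,m,name):
    q=W[m];(c,s,a)=cv2.minAreaRect((q[:,:2]*1000).astype(np.float32))
    print(name,"n",len(q),"c",np.round(c,1),"size",np.round(s,1),"ang",round(a,2),"z",np.round(np.percentile(q[:,2]*1000,[5,50,95]),1))
def scan(c,W,p):
    rect(W,green(p,W,.45,.7,-.42,-.1,.07),"handle")
    rect(W,box(W,.38,.66,.14,.32,.052,.08),"blocktop")
    rect(W,box(W,.44,.68,.14,.32,.018,.04),"ledge")
    rect(W,box(W,.36,.447,-.34,-.15,.06,.09),"bar")
    rect(W,box(W,.45,.72,-.44,-.08,.06,.09),"lid")
E
python3 - <<'E'
from h import *
z=np.load("top0.npz");W=cloud("top",z["d"]);scan("top",W,z["p"])
z=np.load("scene0.npz");W=cloud("scene",z["d"]);print();scan("scene",W,z["p"])
E
```

```text
handle n 104 c [ 572.2 -269.5] size [ 16.2 101.5] ang 12.62 z [ 99.8 106.2 111.6]
blocktop n 582 c [449.4 220. ] size [90.8 80.8] ang 89.45 z [58.5 64.6 70.9]
ledge n 302 c [527.5 213.1] size [171.   54.3] ang 12.03 z [23.7 30.4 36.1]
bar n 104 c [ 442.9 -254.2] size [  8.9 126.5] ang 1.13 z [73.3 78.8 83.1]
lid n 2837 c [ 562. -252.] size [224.9 241. ] ang 1.12 z [73.5 80.3 86.6]
Traceback (most recent call last):
  File "h.py", line 27, in scan
    rect(W,green(p,W,.45,.7,-.42,-.1,.07),"handle")
    ~~~~^^^^^^^^^^^^^^^^^^^^^^^^^^^^^^^^^^^^^^^^^^^
  File "h.py", line 25, in rect
    print(name,"n",len(q),"c",np.round(c,1),"size",np.round(s,1),"ang",round(a,2),"z",np.round(np.percentile(q[:,2]*1000,[5,50,95]),1))
                                                                                               ~~~~~~~~~~~~~^^^^^^^^^^^^^^^^^^^^^^^
IndexError: index -1 is out of bounds for axis 0 with size 0
```

>>> move_arm:
  series:
    - [[11.5, -5.3, -1], [0, 0, -0.4], 100]
    - [[23, -10.7, -2], [0, 0, -0.8], 100]
    - [[35, -16, -3], [0, 0, -1.2], 100]
    - [[46.5, -21.4, -3], [0, 0, -1.48], 100]
    - [[46.5, -21.4, -3], [0, 0, -1.48], 100]
    - [[46.5, -21.4, -3], [0, 0, -1.48], 100]
    - [[46.5, -21.4, -3], [0, 0, -1.48], 100]
    - [[46.5, -21.4, -3], [0, 0, -1.48], 100]
    - [[46.5, -21.4, -3], [0, 0, -1.48], 100]
    - [[46.5, -21.4, -3], [0, 0, -1.48], 100]
    - [[46.5, -21.4, -3], [0, 0, -1.48], 100]
    - [[46.5, -21.4, -3], [0, 0, -1.48], 100]
    - [[46.5, -21.4, -3], [0, 0, -1.48], 100]
    - [[46.5, -21.4, -3], [0, 0, -1.48], 100]
    - [[46.5, -21.4, -3], [0, 0, -1.48], 100]
    - [[46.5, -21.4, -3], [0, 0, -1.48], 100]
    - [[46.5, -21.4, -3], [0, 0, -1.48], 100]
    - [[46.5, -21.4, -3], [0, 0, -1.48], 100]

```text
clock: 2.2
position: [0.5672, -0.2514, 0.2614]
tool_rot: [-3.141, 0.0, 1.787]
force: [-0.2, 0.4, 0.2]
grip_width: 0.0854
finger_force: 0.0
```

```bash
cat >> h.py <<'E'
def wrist(name):
    s=bot.observe();p,d=bot.grab_frame("wrist");print(round(s["clock"],2),s["position"].round(4),s["tool_rot"].round(4),s["qpos"].round(2))
    cv2.imwrite(f"pics/{name}.png",p[:,:,::-1]);W=cloud("wrist",d,(s["position"],s["tool_rot"]))
    return p,d,W
E
python3 - <<'E'
from h import *
p,d,W=wrist("w1");np.savez("w1.npz",p=p,d=d,W=W)
rect(W,green(p,W,.45,.7,-.42,-.1,.085),"handle")
rect(W,box(W,.36,.45,-.34,-.15,.065,.1),"bar")
rect(W,box(W,.45,.72,-.44,-.08,.065,.1),"lid")
E
```

```text
2.2 [ 0.5672 -0.2514  0.2614] [-3.1413e+00  4.0000e-04  1.7868e+00] [ 0.64  0.52 -0.48  1.56  0.26  1.12  0.32]
handle n 2362 c [ 578.3 -268.7] size [ 22.4 106.3] ang 11.01 z [103.5 105.2 106.4]
bar n 984 c [ 444.6 -252.9] size [ 10.7 129.3] ang 0.1 z [74.7 78.2 79.7]
lid n 34785 c [ 562.2 -250.3] size [226.1 240.9] ang 1.0 z [78.1 79.6 94.3]
```

View pics/w1.png

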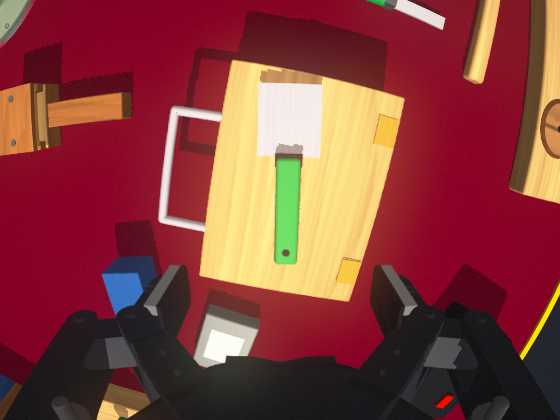

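The wrist view shows the scraper handle at (287,210), the blade at (290,110) pointing left, and the lid bar at (170,165). The choice of scraper is confirmed, so I'm descending to grasp it.

>>> move_arm:
  series:
    - [[-0.5, 0.7, 4], [0, 0, 0.024], 100]
    - [[-0.5, 0.7, 8], [0, 0, 0.024], 100]
    - [[-0.5, 0.7, 12], [0, 0, 0.024], 100]
    - [[-0.5, 0.7, 15], [0, 0, 0.024], 100]
    - [[-0.5, 0.7, 17], [0, 0, 0.024], 100]
    - [[-0.5, 0.7, 17.7], [0, 0, 0.024], 100]
    - [[-0.5, 0.7, 17.7], [0, 0, 0.024], 100]
    - [[-0.5, 0.7, 17.7], [0, 0, 0.024], 60]
    - [[-0.5, 0.7, 17.7], [0, 0, 0.024], 30]
    - [[-0.5, 0.7, 17.7], [0, 0, 0.024], 0]
    - [[-0.5, 0.7, 17.7], [0, 0, 0.024], 0]
    - [[-0.5, 0.7, 17.7], [0, 0, 0.024], 0]
    - [[-0.5, 0.7, 17.7], [0, 0, 0.024], 0]
    - [[-0.5, 0.7, 17.7], [0, 0, 0.024], 0]
    - [[-0.5, 0.7, 17.7], [0, 0, 0.024], 0]
  squeeze: 60

```text
clock: 3.5
position: [0.5761, -0.2538, 0.085]
tool_rot: [3.141, 0.001, 1.765]
force: [-1.1, 0.6, 6.3]
grip_width: 0.0227
finger_force: 63.2
```

>>> move_arm:
  series:
    - [[0, 0, -1], [0, 0, 0], 0]
    - [[0, 0, -4], [0, 0, 0], 0]
    - [[0, 0, -8], [0, 0, 0], 0]
    - [[0, 0, -12], [0, 0, 0], 0]
    - [[2, 0.5, -15], [0, 0, -0.1], 0]
    - [[5, 1, -18], [0, 0, -0.2], 0]
    - [[8, 2, -19.5], [0, 0, -0.32], 0]
    - [[11, 2.5, -19.5], [0, 0, -0.44], 0]
    - [[14, 3, -19.5], [0, 0, -0.56], 0]
    - [[17, 3.5, -19.5], [0, 0, -0.68], 0]
    - [[20, 4, -19.5], [0, 0, -0.8], 0]
    - [[23, 5, -19.5], [0, 0, -0.92], 0]
    - [[26, 5.5, -19.5], [0, 0, -1.04], 0]
    - [[29, 6, -19.5], [0, 0, -1.16], 0]
    - [[31, 6.6, -19.5], [0, 0, -1.28], 0]
    - [[31.7, 6.6, -19.5], [0, 0, -1.377], 0]
    - [[31.7, 6.6, -19.5], [0, 0, -1.377], 0]
    - [[31.7, 6.6, -19.5], [0, 0, -1.377], 0]
    - [[31.7, 6.6, -19.5], [0, 0, -1.377], 0]

```text
clock: 5.08
position: [0.5795, 0.0689, 0.2794]
tool_rot: [-3.141, -0.0, 3.137]
force: [0.2, 0.2, -1.1]
grip_width: 0.0226
finger_force: 62.1
```

Run:
```python
from h import *
p,d,W=wrist("w2");np.savez("w2.npz",p=p,d=d,W=W)
rect(W,box(W,.38,.66,.14,.32,.052,.08),"blocktop")
rect(W,box(W,.51,.68,.14,.32,.018,.04),"ledge")
rect(W,green(p,W,.45,.7,-.05,.17,.15),"handle")
```

```text
5.08 [0.5795 0.0689 0.2794] [-3.1409e+00 -1.0000e-04  3.1369e+00] [ 0.36  0.52 -0.86  1.62  0.42  1.19  0.98]
blocktop n 4943 c [451.2 221.5] size [91.7 80.9] ang 88.95 z [62.2 63.9 65.3]
ledge n 2176 c [562.6 219. ] size [ 34.6 105.5] ang 89.22 z [23.2 29.7 31.1]
handle n 8031 c [581.5  70.2] size [25.  79.9] ang 89.65 z [297.5 299.3 300.4]
```

View pics/w2.png

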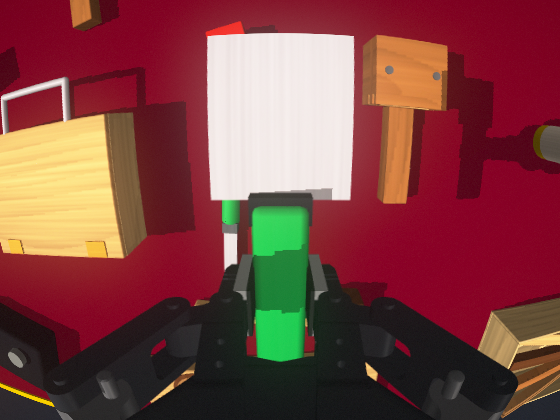

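Run:
```python
from h import *
z=np.load("w2.npz");W=z["W"];p=z["p"].astype(int)
m=(p.min(2)>150)&box(W,.38,.6,0,.15,.25,.32)
rect(W,m,"blade")
q=W[m];c=np.linalg.lstsq(np.c_[q[:,:2]-q[:,:2].mean(0),np.ones(len(q))],q[:,2],rcond=None)[0];print("slopes",c,q.min(0),q.max(0))
m=green(z["p"],W,.45,.7,-.05,.17,.15);q=W[m];q=q[q[:,2]>.295]
print("hslope",np.linalg.lstsq(np.c_[q[:,:2]-q[:,:2].mean(0),np.ones(len(q))],q[:,2],rcond=None)[0])
rect(W,box(W,.41,.49,.175,.262,.058,.08),"blocktop2")
```

```text
blade n 23221 c [522.2  70. ] size [ 60.5 101.9] ang 89.92 z [287.2 288.3 289.3]
slopes [-0.00031448  0.00165482  0.28827171] [0.47119101 0.03978646 0.2858607 ] [0.57310092 0.10027516 0.29096901]
hslope [0.00142038 0.00851201 0.2994293 ]
blocktop2 n 4553 c [450.4 218.9] size [86.2 79.9] ang 89.48 z [62.5 64.  65.3]
```

>>> move_arm:
  series:
    - [[-1.5, 3, 0], [0, 0, 0.015], 0]
    - [[-3, 6, 0], [0, 0, 0.015], 0]
    - [[-4.4, 9, 0], [0, 0, 0.015], 0]
    - [[-4.4, 12, 2], [0, 0, 0.015], 0]
    - [[-4.4, 14, 5], [0, 0, 0.015], 0]
    - [[-4.4, 14.9, 8], [0, 0, 0.015], 0]
    - [[-4.4, 14.9, 11], [0, 0, 0.015], 0]
    - [[-4.4, 14.9, 14], [0, 0, 0.015], 0]
    - [[-4.4, 14.9, 17], [0, 0, 0.015], 0]
    - [[-4.4, 14.9, 19.5], [0, 0, 0.015], 0]
    - [[-4.4, 14.9, 21.5], [0, 0, 0.015], 0]
    - [[-4.4, 14.9, 23], [0, 0, 0.015], 0]
    - [[-4.4, 14.9, 24], [0, 0, 0.015], 0]
    - [[-4.4, 14.9, 24.2], [0, 0, 0.015], 0]
    - [[-4.4, 14.9, 24.2], [0, 0, 0.015], 0]
    - [[-4.4, 14.9, 24.2], [0, 0, 0.015], 0]

```text
clock: 6.47
position: [0.624, 0.2193, 0.0384]
tool_rot: [3.141, 0.001, 3.126]
force: [-0.2, 0.0, -1.6]
grip_width: 0.0225
finger_force: 62.1
```

Run:
```python
from h import *
p,d,W=wrist("w3");np.savez("w3.npz",p=p,d=d,W=W)
rect(W,box(W,.4,.515,.14,.32,.057,.075),"blocktop")
m=(p.min(2)>150)&box(W,.45,.65,.17,.27,.035,.055);rect(W,m,"blade");q=W[m];print(q.min(0),q.max(0))
```

```text
6.47 [0.624  0.2193 0.0384] [3.1410e+00 1.2000e-03 3.1262e+00] [-0.01  0.9  -0.68  1.59  0.69  0.89  0.61]Traceback (most recent call last):
  File "<stdin>", line 3, in <module>
  File "h.py", line 25, in rect
    print(name,"n",len(q),"c",np.round(c,1),"size",np.round(s,1),"ang",round(a,2),"z",np.round(np.percentile(q[:,2]*1000,[5,50,95]),1))
                                                                                               ~~~~~~~~~~~~~^^^^^^^^^^^^^^^^^^^^^^^
    return _quantile_unchecked(
        a, q, axis, out, overwrite_input, method, keepdims, weights)
    return _ureduce(a,
                    func=_quantile_ureduce_func,
    ...<5 lines>...
                    overwrite_input=overwrite_input,
                    method=method)
    r = func(a, **kwargs)
    result = _quantile(arr,
                       quantiles=q,
    ...<2 lines>...
                       out=out,
                       weights=wgt)
    slices_having_nans = np.isnan(arr[-1, ...])
                                  ~~~^^^^^^^^^
IndexError: index -1 is out of bounds for axis 0 with size 0
```

View pics/w3.png

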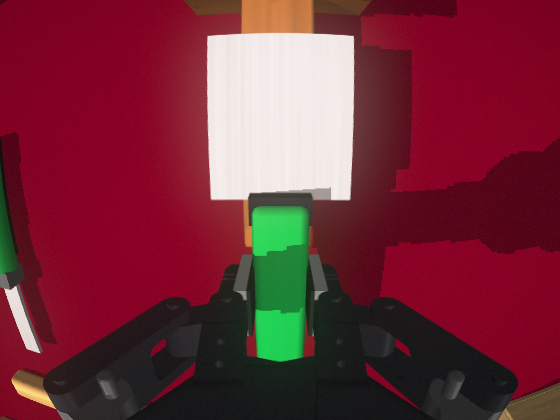

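The ledge centre (col 278) and blade centre (col 281) agree to about 1 mm. I'm inserting now with a small sideways correction.

>>> move_arm:
  series:
    - [[0, -0.15, 0.1], [0, 0, 0], 0]
    - [[1, -0.15, 0.1], [0, 0, 0], 0]
    - [[2, -0.15, 0.1], [0, 0, 0], 0]
    - [[3, -0.15, 0.1], [0, 0, 0], 0]
    - [[4, -0.15, 0.1], [0, 0, 0], 0]
    - [[5, -0.15, 0.1], [0, 0, 0], 0]
    - [[6, -0.15, 0.1], [0, 0, 0], 0]
    - [[7, -0.15, 0.1], [0, 0, 0], 0]
    - [[7.6, -0.15, 0.1], [0, 0, 0], 0]
    - [[8, -0.15, 0.1], [0, 0, 0], 0]
    - [[8, -0.15, 0.1], [0, 0, 0], 0]

```text
clock: 7.43
position: [0.5432, 0.2189, 0.0367]
tool_rot: [3.142, 0.0, 3.127]
force: [-0.1, 0.6, -2.0]
grip_width: 0.0226
finger_force: 62.1
```

Going well with no contact so far. I'll creep to the end stop.

>>> move_arm:
  series:
    - [[0.2, 0, 0], [0, 0, 0], 0]
    - [[0.3, 0, 0], [0, 0, 0], 0]
    - [[0.4, 0, 0], [0, 0, 0], 0]
    - [[0.5, 0, 0], [0, 0, 0], 0]
    - [[0.5, 0, 0], [0, 0, 0], 0]

```text
clock: 7.85
position: [0.5392, 0.2189, 0.0365]
tool_rot: [3.141, 0.001, 3.126]
force: [4.9, -0.9, -2.2]
grip_width: 0.0225
finger_force: 62.1
```

>>> move_arm:
  series:
    - [[0.1, 0, 0], [0, 0, 0], 0]
    - [[0.2, 0, 0], [0, 0, 0], 0]
    - [[0.2, 0, 0], [0, 0, 0], 0]

```text
clock: 8.1
position: [0.5391, 0.2188, 0.037]
tool_rot: [3.14, 0.004, 3.126]
force: [15.3, -1.1, -3.0]
grip_width: 0.0226
finger_force: 62.1
```

Run:
```python
from h import *
p,d,W=wrist("w4");np.savez("w4.npz",p=p,d=d,W=W)
m=(p.min(2)>150)&box(W,.45,.65,.17,.27,.03,.055);q=W[m];print("blade",len(q),q.min(0),q.max(0))
m=box(W,.4,.51,.14,.32,.055,.075);q=W[m];print("top",len(q),np.percentile(q,[2,50,98],axis=0))
```

```text
8.1 [0.5391 0.2188 0.037 ] [3.1405 0.0045 3.1256] [-0.03  0.81 -0.68  1.82  0.72  0.76  0.46]
blade 1353 [0.49497028 0.19039633 0.04319745] [0.50167423 0.25023009 0.04797891]
top 46778 [[0.42316337 0.17843766 0.05727704]
 [0.45763697 0.22120048 0.06385247]
 [0.5027579  0.26443319 0.06531121]]
```

View pics/w4.png

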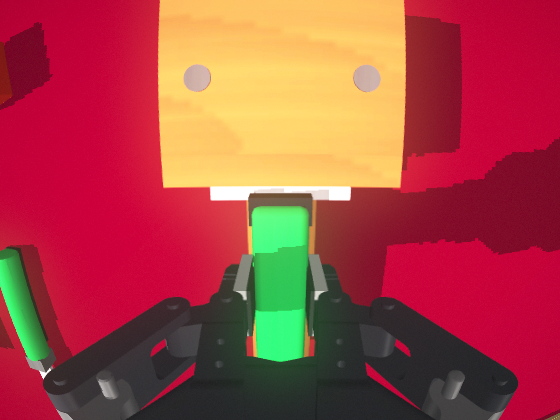

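The blade is home: about 10 mm of it still shows outside the mouth at (280,193), and the stop pushes back with 15 N. I'll settle it on the ledge, release and retreat upward.

>>> move_arm:
  series:
    - [[0, 0, 0.1], [0, 0, 0], 0]
    - [[-0.05, 0, 0.15], [0, 0, 0], 0]
    - [[-0.05, 0, 0.15], [0, 0, 0], 30]
    - [[-0.05, 0, 0.15], [0, 0, 0], 50]
    - [[-0.05, 0, 0.15], [0, 0, 0], 80]
    - [[-0.05, 0, 0.15], [0, 0, 0], 100]
    - [[-0.05, 0, 0.15], [0, 0, 0], 100]
    - [[-0.05, 0, 0.15], [0, 0, 0], 100]
    - [[-0.05, 0, -1], [0, 0, 0], 100]
    - [[-0.05, 0, -4], [0, 0, 0], 100]
    - [[-0.05, 0, -8], [0, 0, 0], 100]
    - [[-0.05, 0, -12], [0, 0, 0], 100]
    - [[-0.05, 0, -16], [0, 0, 0], 100]
    - [[-0.05, 0, -20], [0, 0, 0], 100]
    - [[-0.05, 0, -20], [0, 0, 0], 100]

```text
clock: 9.4
position: [0.5386, 0.2208, 0.2443]
tool_rot: [3.138, 0.008, 3.127]
force: [0.5, 0.1, -0.0]
grip_width: 0.0853
finger_force: 0.0
```

Run:
```python
from h import *
p,d,W=wrist("w5");np.savez("w5.npz",p=p,d=d,W=W)
m=(p.min(2)>150)&box(W,.45,.65,.17,.27,.03,.055);q=W[m];print("blade",len(q),q.min(0),q.max(0))
m=box(W,.4,.51,.14,.32,.058,.07);q=W[m];print("top",len(q),np.percentile(q,[1,50,99],axis=0))
rect(W,green(p,W,.45,.7,.15,.3,.04),"handle")
z=np.load("w1.npz")
W=z["W"];rect(W,box(W,.43,.452,-.27,-.23,.068,.1),"bar1");rect(W,box(W,.47,.652,-.36,-.14,.077,.083),"lid1")
```

```text
9.4 [0.5386 0.2208 0.2443] [3.1378 0.0081 3.1271] [ 0.1   0.56 -0.86  1.68  0.46  1.11  0.66]
blade 382 [0.49277761 0.19023324 0.04231472] [0.50129253 0.25040991 0.04672071]
top 7320 [[0.41203755 0.17747778 0.06215166]
 [0.45120279 0.22145307 0.06387909]
 [0.49066954 0.26567192 0.06573155]]
handle n 2064 c [555.5 219.2] size [ 22.9 107.4] ang 89.32 z [53.5 55.5 57. ]
bar1 n 334 c [ 445.5 -250. ] size [10.3 40. ] ang 0.99 z [74.5 78.  79.7]
lid1 n 23266 c [ 561.2 -250. ] size [181.7 220. ] ang 0.0 z [78.1 79.4 80.6]
```

The scraper rests in the slot: its top is at 55.5 mm and the blade is home. On to the bar.

>>> move_arm:
  series:
    - [[0.7, -3.5, 0], [0, 0, 0.12], 100]
    - [[1.4, -7, 0], [0, 0, 0.24], 100]
    - [[2, -10.5, 0], [0, 0, 0.36], 90]
    - [[2.6, -14, 0], [0, 0, 0.48], 80]
    - [[3.2, -17.5, 0], [0, 0, 0.6], 70]
    - [[3.9, -21, 0], [0, 0, 0.72], 60]
    - [[4.5, -24.5, 0], [0, 0, 0.84], 50]
    - [[5.2, -28, 0], [0, 0, 0.96], 45]
    - [[5.8, -31.5, 0], [0, 0, 1.08], 45]
    - [[6.5, -35, 0], [0, 0, 1.2], 45]
    - [[7.2, -38.5, 1], [0, 0, 1.32], 45]
    - [[7.9, -42, 2], [0, 0, 1.44], 45]
    - [[8.5, -45.5, 3], [0, 0, 1.54], 45]
    - [[8.7, -47.5, 3], [0, 0, 1.54], 45]
    - [[8.7, -47.5, 3], [0, 0, 1.54], 45]
    - [[8.7, -47.5, 3], [0, 0, 1.54], 45]
    - [[8.7, -47.5, 3], [0, 0, 1.54], 45]

```text
clock: 10.87
position: [0.443, -0.2538, 0.2064]
tool_rot: [-3.142, -0.001, 1.588]
force: [0.0, 0.8, 1.0]
grip_width: 0.0388
finger_force: 0.0
```

Run:
```python
from h import *
p,d,W=wrist("w6");np.savez("w6.npz",p=p,d=d,W=W)
m=box(W,.42,.462,-.30,-.2,.066,.09);rect(W,m,"bar");q=W[m]
print(np.polyfit(q[:,1],q[:,0],1),q.mean(0))
m=box(W,.47,.69,-.36,-.14,.074,.084);rect(W,m,"lid");q=W[m];print(np.percentile(q,[1,99],axis=0))
print(bot.observe()["grip_width"])
```

```text
10.87 [ 0.443  -0.2538  0.2064] [-3.1415e+00 -7.0000e-04  1.5878e+00] [ 0.74  0.4  -0.43  1.91  0.21  0.88  0.22]
bar n 1239 c [ 445.6 -249.9] size [ 9.6 99.8] ang 0.82 z [75.3 78.3 79.8]
[-0.01724904  0.44097926] [ 0.44525879 -0.24810292  0.07806518]
lid n 35764 c [ 573.5 -250. ] size [206.7 220.4] ang 0.14 z [78.3 79.5 80.8]
[[ 0.48650258 -0.35417831  0.07745329]
 [ 0.67094166 -0.14191098  0.08189269]]
0.03854458472025701
```

View pics/w6.png

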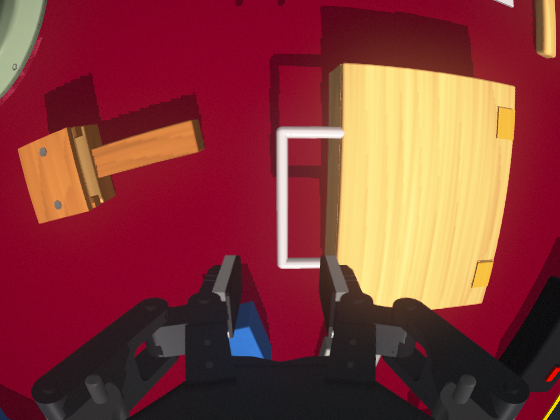

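The bar is at (283,198), centred between the fingers apart from 2.4 mm. I'll descend and grip.

>>> move_arm:
  series:
    - [[0, 0.25, 3], [0, 0, 0], 45]
    - [[0, 0.25, 6], [0, 0, 0], 45]
    - [[0, 0.25, 9], [0, 0, 0], 45]
    - [[0, 0.25, 12], [0, 0, 0], 45]
    - [[0, 0.25, 14], [0, 0, 0], 45]
    - [[0, 0.25, 15], [0, 0, 0], 45]
    - [[0, 0.25, 15], [0, 0, 0], 45]
    - [[0, 0.25, 15], [0, 0, 0], 25]
    - [[0, 0.25, 15], [0, 0, 0], 0]
    - [[0, 0.25, 15], [0, 0, 0], 0]
    - [[0, 0.25, 15], [0, 0, 0], 0]
    - [[0, 0.25, 15], [0, 0, 0], 0]
  squeeze: 40

```text
clock: 11.92
position: [0.4446, -0.2548, 0.0573]
tool_rot: [-3.141, 0.0, 1.586]
force: [-6.5, 2.5, 2.4]
grip_width: 0.0082
finger_force: 39.0
```

>>> move_arm:
  series:
    - [[0, 0.05, -1], [0, 0, 0], 0]
    - [[0, 0.13, -2], [0, 0, 0], 0]
    - [[0, 0.27, -3], [0, 0, 0], 0]
    - [[0, 0.44, -4], [0, 0, 0], 0]
    - [[0, 0.66, -5], [0, 0, 0], 0]
    - [[0, 0.91, -5.94], [0, 0, 0], 0]
    - [[0, 1.22, -6.9], [0, 0, 0], 0]
    - [[0, 1.56, -7.84], [0, 0, 0], 0]
    - [[0, 1.95, -8.77], [0, 0, 0], 0]
    - [[0, 2.37, -9.67], [0, 0, 0], 0]
    - [[0, 2.84, -10.57], [0, 0, 0], 0]
    - [[0, 3.33, -11.43], [0, 0, 0], 0]
    - [[0, 3.33, -11.43], [0, 0, 0], 0]
    - [[0, 3.33, -11.43], [0, 0, 0], 0]

```text
clock: 13.08
position: [0.4764, -0.2542, 0.1723]
tool_rot: [-3.138, 0.0, 1.586]
force: [-18.4, 2.3, 7.7]
grip_width: 0.0081
finger_force: 39.4
```

>>> move_arm:
  series:
    - [[0, -0.28, -0.1], [0, 0, 0], 0]
    - [[0, 0.25, -0.95], [0, 0, 0], 0]
    - [[0, 0.84, -1.76], [0, 0, 0], 0]
    - [[0, 1.45, -2.56], [0, 0, 0], 0]
    - [[0, 2.09, -3.33], [0, 0, 0], 0]
    - [[0, 2.77, -4.07], [0, 0, 0], 0]
    - [[0, 3.48, -4.78], [0, 0, 0], 0]
    - [[0, 4.22, -5.45], [0, 0, 0], 0]
    - [[0, 4.99, -6.1], [0, 0, 0], 0]
    - [[0, 5.79, -6.71], [0, 0, 0], 0]
    - [[0, 6.61, -7.29], [0, 0, 0], 0]
    - [[0, 7.46, -7.83], [0, 0, 0], 0]
    - [[0, 8.32, -8.33], [0, 0, 0], 0]
    - [[0, 8.32, -8.33], [0, 0, 0], 0]
    - [[0, 8.32, -8.33], [0, 0, 0], 0]

```text
clock: 14.33
position: [0.5622, -0.2524, 0.2564]
tool_rot: [3.141, 0.0, 1.587]
force: [-12.8, 4.3, 16.4]
grip_width: 0.0082
finger_force: 42.4
```

Run:
```python
from h import *
s=bot.observe();print(s["position"],s["force"],s["grip_width"])
p,d,W=wrist("w7")
for c in("wrist","scene","top"):
    if c!="wrist":
        p,d=bot.grab_frame(c);W=cloud(c,d)
        cv2.imwrite(f"pics/{c}7.png",p[:,:,::-1])
    m=box(W,.57,.69,-.36,-.14,.085,.26)&(p[...,0]>150)&(p[...,1]>110);q=W[m]
    if len(q)<50: print(c,len(q));continue
    c0=np.median(q,0);k=np.abs((q-c0)@np.array([np.sin(np.pi/3),0,np.cos(np.pi/3)]))<.03;q=q[k]
    n=np.linalg.svd(q-q.mean(0),full_matrices=False)[2][2];n*=np.sign(n[2]);print(c,len(q),n.round(3),"deg",np.degrees(np.arctan2(abs(n[0]),n[2])))
```

```text
[ 0.56215347 -0.25238798  0.25639061] [-12.78327908   4.29063472  16.40710704] 0.008152072311939838
14.33 [ 0.5622 -0.2524  0.2564] [3.1409e+00 5.0000e-04 1.5872e+00] [ 0.61  0.51 -0.42  1.58  0.23  1.1   0.15]
wrist 17202 [0.852 0.02  0.523] deg 58.42826351982117
scene 4184 [0.858 0.017 0.513] deg 59.111320129580776
top 510 [0.852 0.017 0.524] deg 58.41130444005864
```

View pics/scene7.png

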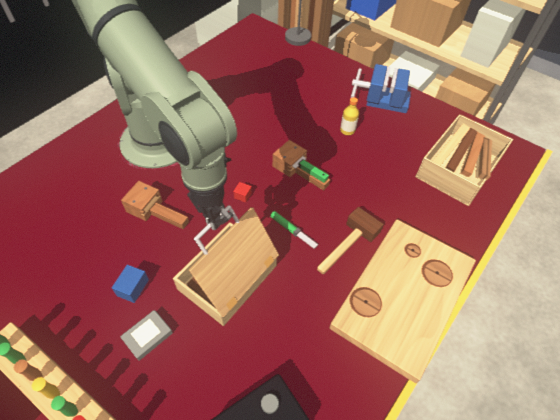

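The lid is at about 58.6°, and the scraper sits in the left block at (312,168). A small trim will bring the lid to 60° and relieve the push along the lid.

>>> move_arm:
  series:
    - [[0, 0.1, -0.2], [0, 0, 0], 0]
    - [[0, 0.2, -0.35], [0, 0, 0], 0]
    - [[0, 0.3, -0.52], [0, 0, 0], 0]
    - [[0, 0.3, -0.52], [0, 0, 0], 0]
    - [[0, 0.3, -0.52], [0, 0, 0], 0]
    - [[0, 0.3, -0.52], [0, 0, 0], 0]

```text
clock: 14.98
position: [0.5654, -0.2522, 0.2586]
tool_rot: [3.141, -0.001, 1.587]
force: [6.9, 0.0, -17.3]
grip_width: 0.0082
finger_force: 39.6
```

Run:
```python
from h import *
s=bot.observe();print(s["position"],s["force"],s["grip_width"])
p,d,W=wrist("w8")
for c in("wrist","scene","top"):
    if c!="wrist":
        p,d=bot.grab_frame(c);W=cloud(c,d)
    m=box(W,.57,.69,-.36,-.14,.085,.26)&(p[...,0]>150)&(p[...,1]>110);q=W[m]
    c0=np.median(q,0);k=np.abs((q-c0)@np.array([np.sin(np.pi/3),0,np.cos(np.pi/3)]))<.02;q=q[k]
    n=np.linalg.svd(q-q.mean(0),full_matrices=False)[2][2];n*=np.sign(n[2]);print(c,len(q),n.round(3),"deg",np.degrees(np.arctan2(abs(n[0]),n[2])))
```

```text
[ 0.56540506 -0.25222181  0.25863783] [  6.89760867   0.04550295 -17.32070223] 0.008154128574454486
14.98 [ 0.5654 -0.2522  0.2586] [ 3.1414e+00 -1.0000e-03  1.5875e+00] [ 0.61  0.51 -0.42  1.57  0.22  1.11  0.15]
wrist 16550 [0.86  0.02  0.509] deg 59.37859769366311
scene 4114 [0.868 0.019 0.496] deg 60.24512374632944
top 476 [0.861 0.016 0.509] deg 59.4078845478288
```

>>> move_arm:
  series:
    - [[0, 0.1, 0.05], [0, 0, 0], 0]
    - [[0, 0.17, 0.07], [0, 0, 0], 0]
    - [[0, 0.17, 0.07], [0, 0, 0], 0]
    - [[0, 0.17, 0.07], [0, 0, 0], 0]
    - [[0, 0.17, 0.07], [0, 0, 0], 0]
    - [[0, 0.17, 0.07], [0, 0, 0], 0]

```text
clock: 15.63
position: [0.5667, -0.2523, 0.2591]
tool_rot: [3.142, -0.0, 1.587]
force: [-3.8, 4.5, 1.4]
grip_width: 0.008
finger_force: 41.4
```

Run:
```python
from h import *
s=bot.observe();print(s["position"],s["force"],s["grip_width"],s["qd"].round(3))
p,d,W=wrist("w9")
for c in("wrist","scene","top"):
    if c!="wrist":
        p,d=bot.grab_frame(c);W=cloud(c,d)
    if c=="scene": print("handle");rect(W,box(W,.5,.62,.2,.24,.045,.065),"h")
    m=box(W,.57,.69,-.36,-.14,.085,.26)&(p[...,0]>150)&(p[...,1]>110);q=W[m]
    c0=np.median(q,0);k=np.abs((q-c0)@np.array([np.sin(np.pi/3),0,np.cos(np.pi/3)]))<.02;q=q[k]
    n=np.linalg.svd(q-q.mean(0),full_matrices=False)[2][2];n*=np.sign(n[2]);print(c,"deg",np.degrees(np.arctan2(abs(n[0]),n[2])))
```

```text
[ 0.5666795  -0.25229935  0.25909259] [-3.8262535   4.52576448  1.40563883] 0.00803523278639397 [-0.001  0.    -0.001  0.001  0.001 -0.002 -0.002]
15.63 [ 0.5667 -0.2523  0.2591] [ 3.1415e+00 -3.0000e-04  1.5871e+00] [ 0.61  0.51 -0.42  1.57  0.23  1.11  0.15]
wrist deg 59.70271380688647
handle
h n 213 c [557.1 215.9] size [ 28.7 113.4] ang 88.48 z [47.1 53.7 57.5]
scene deg 60.44775310692861
top deg 59.46442114033153
```

The lid is at 60° within measurement, with low forces and the bar firmly gripped. Handing in.

```bash
python3 -c "
from workcell import bot
print(bot.job_done())"
```

```text
the job is handed in; nothing more can be done
None
```

I slid the scraper blade-first fully home into the left block's slot and let go of it; the lid is now held open by its bar at about 60° (cameras read 59.5–60.4°), and I handed the job in at about 16 s.

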